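Reset the tripped load tester under its flush shutter

TASK

The load tester with the red lamp has tripped: slide its flush black shutter fully open, away from you, by pressing on it with the fingertips, press the red reset button beneath right down, then slide the shutter fully shut again the same way. Work gently, never pushing on the tester with more than about 30 N, leave the green-lamp tester alone and do not disturb the other things on the bench.

Things in the scene. Friction and masses are not known exactly. Their poses are not given: they have to be found in the camera images.
- trip_unit: The tripped load tester, fixed to the bench: low case 230 x 130 x 75 mm, flat white top at z 75 mm, with a glowing RED lamp (18 mm dome up to z 88, at x 92, y 40). Origin: centre of its underside, on the table; its own x runs along its long side, roughly away from the robot, z up. All x, y, z below are mm in this frame.
- trip_window (a point): Nominal centre of the shutter's surface when shut, x -35, y 0, z 73 (fixed, does not slide). The window in the top runs x -95 to +25, y -33 to +33. A black, grey-ribbed plate without handle, 3 mm thick and 2 mm below the top, closes it; it opens towards +x, under the top. Fully open it leaves x -95 to -40 free and still shows at x -40 to +25.
- trip_reset (a point): Nominal centre of the top of the red round reset button, 26 mm across, at x -67.5, y 0, z 64, standing in the well (floor z 50) under the shutter. Hidden from every pose: its screw feet set the case up to 6 mm higher or lower, and it is tipped about x 100, nose up or down by up to 1.7 degrees. Real heights are off by up to 11 mm here, 9 mm at x 0, 12.5 mm at the near end. It does not give under load.
- trip_shutter (a joint): Opening of the shutter of the red-lamp unit in m: 0 shut (stop), 0.055 fully open (stop); starts at 0 to 0.004. It drags with about 4 N and stays where it is left; about 10 to 15 N of downward press with shut fingertips carries it along. Its surface may climb or fall 1.7 mm over the travel.
- trip_button (a joint): Travel of the red reset button in m: 0 up, 0.005 fully pressed. Sprung: about 1.6 N to start, 5.6 N at the bottom; it comes up again when released.
- good_unit: The other load tester, of the same build and size but with a glowing GREEN lamp: not to be touched. Origin and frame as for the red-lamp unit.
- good_shutter (a joint): Opening of the shutter of the green-lamp unit in m; 0 to 0.004 at the start, to be left as it is.
- multimeter: Bystander: yellow and black hand multimeter, 75 (x) x 150 (y) x 38 mm. Origin: centre of its underside
- terminal_a: Bystander: small green terminal block, 36 x 14 x 16 mm. Origin: centre of its underside
- terminal_b: Bystander: another green terminal block, 36 x 14 x 16 mm. Origin: centre of its underside
- screwdriver: Bystander: screwdriver lying on the bench, about 200 mm long. Origin: on its axis, 0 to 15 mm above the table
- tape_roll: Bystander: roll of blue tape lying flat, 90 mm across, 19 mm high. Origin: centre of its underside
- screw_jar: Bystander: small jar with a black cap, 56 mm across, 70 mm high. Origin: centre of its underside
- mug: Bystander: white mug, 80 mm across, 90 mm high. Origin: centre of its underside

How it is judged:
On the way, in this order (a step that is already met when the one before it is completed fails the run):
1. the shutter of the red-lamp tester is slid open (50 mm or more of its 55 mm) with the button still up (value of joint trip_shutter above 0.05 m and value of joint trip_button below 0.002 m), for 0.2 s.
2. the red button is pressed down (4 mm or more of 5 mm) with the shutter open (value of joint trip_button above 0.004 m and value of joint trip_shutter above 0.045 m), for 0.1 s.
At the end, for the whole second after the job is handed in: The red-lamp tester's shutter is shut again to within 3 mm of its stop, its button is up (within 1 mm), the green-lamp tester's shutter is within 8 mm of shut and the fingers have left the tester (value of joint trip_shutter below 0.003 m and value of joint trip_button below 0.001 m and value of joint good_shutter below 0.008 m and contact force between the fingers and trip_unit below 0.1 N); the robot touches nothing.
It fails at once if the robot pushes on the red-lamp tester with more than 30 N (contact force between any of the fingers, the arm and trip_unit above 30 N).
It fails at once if the green-lamp tester is pressed (over 3 N) or its shutter opened past 8 mm (contact force between any of the fingers, the arm and good_unit above 3 N or value of joint good_shutter above 0.008 m).
It fails at once if one of the other things on the bench is shifted by more than 20 mm (distance of any of multimeter, terminal_a, terminal_b, screwdriver, tape_roll, screw_jar, mug from where it was at the start of the episode above 0.02 m).
It also fails if it takes over 64 s, if anything falls off the work surface, if the arm or the gripper's body presses on something with over 40 N, if the wrist force passes 120 N, or if a joint passes its speed limit or range.

ROBOT

A 7-joint arm with a two-finger parallel gripper is mounted at the origin on the work surface. World frame = base frame: x ahead of the robot, y to its left, z up, the work surface at z = 0. Lengths are in m, angles in rad, forces in N, time in s.
With the tool pointing down it reaches from about 0.375 to 0.925 m from the base axis. Payload 3.1 kg.
Tool frame: the origin (TCP) lies midway between the tips of the shut fingers; the grasp point (between the pads) lies 19 mm behind it; y points along the fingers, z is the direction in which the jaws open and shut, and the axes are right-handed (so a half turn about y gives the same grasp; the last joint's range is limited). The gripper opens to 85 mm and grips with 20 to 120 N. Pads are 22 mm wide; open, the fingers measure 114 mm over their backs; the gripper's body (76 mm by 85 mm) begins 54 mm behind the grasp point. The pads swing forward as they close: fully open they stand 13 mm farther back than shut.
Start: joints at [-1.354, 0.383, 0.044, 1.598, -0.018, 1.161, -0.05], TCP at [0.201, 0.618, 0.231] pointing down, gripper open.
Joint ranges: [-2.61, 2.61], [-0.41, 2.15], [-1.48, 1.57], [0, 2.5], [-1.57, 4.71], [0.05, 1.97], [-2.85, 2.85]. Speed limits (rad/s): [2.79, 2.79, 3.14, 3.14, 3.14, 3.14, 3.14].

INTERFACE

Orientations are given as a unit quaternion [w, x, y, z].
In Python, from cell import env, viewer, ticket gives the robot as it stands.
- The arm moves only by the tool drive_tool, never from a script. Its argument "increments" is a list of rows, each a list of 3 entries, a list of its own where there are three numbers: the shift along the tool's x, y, z in cm, then the turn, a rotation vector about the tool's x, y, z in rad, then the opening, from 0 (shut) to 1 (fully open). In form: [[[tx, ty, tz], [wx, wy, wz], fingers], ...]. A call has 1 to 5 rows; each row shifts and turns the pose as measured when the row begins, along the tool's axes as they then stand; what a row does not reach is not made up. A row lasts 1/12 s, in which the tool goes at most 41.7 mm and 7.16 degrees, less where a joint would pass 70% of its speed; a pose out of reach is approached as far as the arm can. A call is refused whole if a number of a shift passes 4.17 or a number of a turn 0.125, either way. A call with a gripper value outside its range is refused whole. The fingers move at their own pace and stop on an object; "force" is the grip in N (left out, the last holds). Time passes only in rows, so rows that do not move let the fingers close. It gives the time, the measured TCP pose, the force and the opening at its end, in the units of the state.
- env.sense(): the state, without advancing time (a new reading comes with each control period).
- viewer.snapshot(name): name is "scene" or "top"; returns (picture, depth): 420x560x3 uint8, blue, green, red; 420x560 float32, m along the optical axis (not along the pixel's ray), 0 where there is no reading.
- viewer.camera_params(name): a dict with "fx", "fy", "cx", "cy" (pixels), "R" (3x3) and "t" (3): a world point X has camera coordinates R X + t. Camera axes: x right, y down, z forward; pixel columns grow to the right and rows downward; lengths in m; the calibration is good to about 2 mm. A picture is of the moment at which its call begins. camera_params takes no time and is no camera call.
- ticket.close_job(): hands the job in, once; it reports no verdict.
The state is a dict: "time_s": time; "joints": joint angles; "joint_velocities": joint speeds; "joint_torque": joint torques, N m; "position": TCP position; "tool_rot": TCP orientation; "contact_force": force on the tool from outside, world axes, zero at the start; "moment": the same for the moment, N m; "opening": finger opening in m.
Only numpy, scipy, OpenCV 4.12 (cv2) and the standard library are available. Lean on these libraries where they do the work, as an engineer would, in place of code of your own. Each camera call takes 0.05 s, during which the arm holds its last target. There are 200 camera calls.

## Working session

There is one attempt and no reset: what is moved stays moved. The work goes in short steps, Python scripts to look and compute and a tool call to move; the robot and the scene stay as the last step left them, time stands still between calls to the robot, and variables do not carry over. Pictures are saved under pics/ and viewed, about 8 in all and at most 12, crops included, and the job is handed in when it is done.

Besides the shell and the picture viewer there is one more tool, called after "Call:" as a command line: name --argument value ..., lists and objects as JSON in quotes. drive_tool: Moves the arm, as the interface text tells. Its arguments: {"type":"object","properties":{"increments":{"type":"array"},"force":{"type":"number"}},"required":["increments"]}

```bash
mkdir -p pics; ls; python3 - <<'E'
from cell import env,viewer
import cv2,numpy as np
s=env.sense(); print(s)
for n in("top","scene"):
    p,d=viewer.snapshot(n); cv2.imwrite(f"pics/{n}0.png",p); np.savez(f"pics/{n}0.npz",p=p,d=d)
    c=viewer.camera_params(n); print(n,c)
E
```

```text
pics
{'time_s': 0.0, 'joints': array([-1.35377299,  0.38385412,  0.04380961,  1.59959653, -0.01792071,
        1.16118419, -0.04989279]), 'joint_velocities': array([ 9.62743768e-04, -2.09710174e-05, -1.66802350e-03,  1.65812030e-04,
       -3.18788566e-04, -1.21007327e-03, -3.08678836e-04]), 'joint_torque': array([-1.47018964e-04, -4.33459568e+01,  1.02419514e+00, -2.49518180e+01,
        1.05960824e-02,  1.14340745e-02,  3.86107999e-06]), 'position': array([0.20096296, 0.61715365, 0.22986396]), 'tool_rot': array([-0.69743842,  0.69930025, -0.11091892,  0.11070593]), 'contact_force': array([-0.63237672, -0.55173018, -0.20813372]), 'moment': array([ 0.01513075,  0.00765035, -0.04606753]), 'opening': 0.08561476601261947}
top {'fx': 379.1170940592845, 'fy': 379.1170940592845, 'cx': 277.6750815004738, 'cy': 213.89287544148792, 'R': array([[-0.11108398, -0.99380911, -0.00195112],
       [-0.97309689,  0.10916718, -0.20289152],
       [ 0.20184844, -0.02063937, -0.97919928]]), 't': array([0.07092458, 0.59351714, 0.89109027])}
scene {'fx': 387.7806789935119, 'fy': 387.7806789935119, 'cx': 275.9188412306314, 'cy': 200.71772410472843, 'R': array([[-0.86369017,  0.50400194,  0.00461887],
       [ 0.33203153,  0.57583736, -0.74710534],
       [-0.37920226, -0.64373393, -0.66468961]]), 't': array([ 0.52661415, -0.14407272,  1.41533437])}
```

View pics/top0.png

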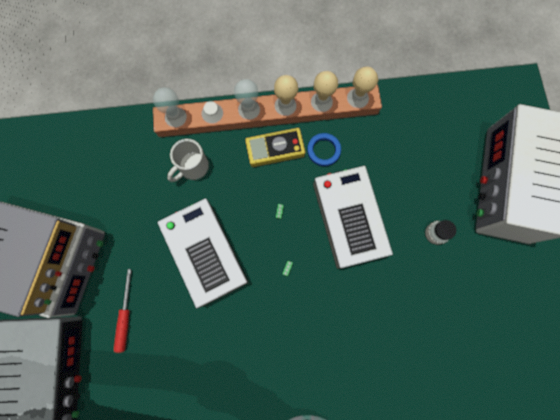

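View pics/scene0.png

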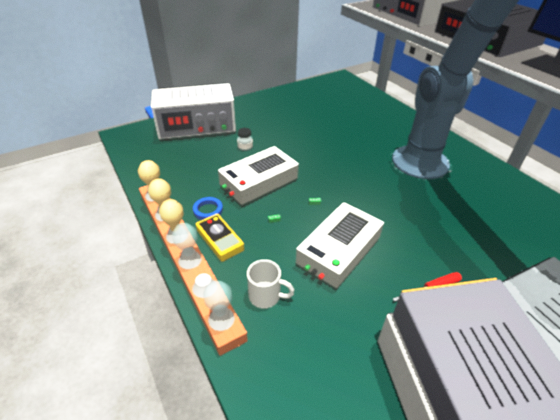

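The top view shows the red-lamp unit at about (353,217), lamp at (327,184), and its ribbed shutter at (357,230). The green-lamp unit is at (202,252). The scene view agrees (red lamp 242,183). Next I'll measure the red unit's top from its mask and depth.

```bash
cat > h.py <<'E'
import numpy as np,cv2
from cell import env,viewer
def pts(n,d,u,v):
    c=viewer.camera_params(n); P=np.stack([(u-c['cx'])/c['fx']*d,(v-c['cy'])/c['fy']*d,d],-1)
    return (P-c['t'])@c['R']
def ray(n,u,v,z):
    c=viewer.camera_params(n); o=-c['R'].T@c['t']; r=c['R'].T@np.array([(u-c['cx'])/c['fx'],(v-c['cy'])/c['fy'],1.])
    return o+r*(z-o[2])/r[2]
E
python3 - <<'E'
from h import *
from scipy import ndimage as nd
for n,seed in(("top",(353,217)),("scene",(258,172))):
    f=np.load(f"pics/{n}0.npz"); p,d=f['p'],f['d']
    g=p.min(2); m=((g>140)).astype(np.uint8); 
    l,k=nd.label(m); ys,xs=np.mgrid[-40:41,-40:41]; w=l[seed[1]-40:seed[1]+41,seed[0]-40:seed[0]+41]
    i=np.bincount(w[w>0]).argmax(); M=(l==i).astype(np.uint8)
    c=max(cv2.findContours(M,0,2)[0],key=cv2.contourArea); r=cv2.minAreaRect(c); print(n,r,cv2.boxPoints(r).round(1).tolist())
    v,u=np.nonzero(cv2.erode(M,np.ones((3,3)))); P=pts(n,d[v,u],u,v); 
    q=P[np.abs(P[:,2]-np.median(P[:,2]))<.012]
    A=np.c_[q[:,:2],np.ones(len(q))]; co=np.linalg.lstsq(A,q[:,2],rcond=None)[0]; print('n',len(q),'zmed',np.median(q[:,2]),'plane',co,'sd',np.std(q[:,2]-A@co))
    hsv=cv2.cvtColor(p,cv2.COLOR_BGR2HSV); R=((hsv[...,1]>130)&((hsv[...,0]<8)|(hsv[...,0]>172))&(hsv[...,2]>120))
    l2,k=nd.label(R)
    for j in range(1,k+1):
        vv,uu=np.nonzero(l2==j)
        if len(vv)>8 and abs(uu.mean()-seed[0])<60 and abs(vv.mean()-seed[1])<60: print('lamp',uu.mean(),vv.mean(),len(vv),ray(n,uu.mean(),vv.mean(),.082))
    # table check
    tv,tu=(330,300) if n=="top" else (300,130)
    print('table',pts(n,d[tv,tu],tu,tv))
    if n=="top":
        z=np.median(P[:,2])
        print('corners',[ray(n,*b,z).round(4).tolist() for b in cv2.boxPoints(r)],'c',ray(n,*r[0],z))
        # shutter dark blob
        D=(g<110)&(cv2.drawContours(np.zeros_like(M),[c],-1,1,-1)>0); l3,k=nd.label(nd.binary_closing(D,iterations=2))
        for j in range(1,k+1):
            vv,uu=np.nonzero(l3==j)
            if len(vv)>60:
                rr=cv2.minAreaRect(np.c_[uu,vv].astype(np.float32)); print('dark',len(vv),rr,[ray(n,*b,z-.002).round(4).tolist() for b in cv2.boxPoints(rr)],ray(n,*rr[0],z-.002))
E
```

```text
top ((353.1312561035156, 215.96278381347656), (94.138671875, 53.74634552001953), 74.16761016845703) [[314.3999938964844, 178.0], [366.1000061035156, 163.3000030517578], [391.79998779296875, 253.89999389648438], [340.1000061035156, 268.6000061035156]]
n 2849 zmed 0.07288301903987507 plane [0.0148469  0.00253178 0.06476638] sd 0.0016494196291633376
lamp 327.0882352941176 183.7941176470588 34 [ 0.6558409  -0.12614028  0.082     ]
table [ 0.30770387 -0.01948402  0.00085036]
corners [[0.677, -0.0979, 0.0729], [0.7008, -0.2339, 0.0729], [0.4659, -0.2593, 0.0729], [0.445, -0.1297, 0.0729]] c [ 0.56923127 -0.18032211  0.07290415]
dark 130 ((349.9706115722656, 178.3823699951172), (7.033533096313477, 18.19017219543457), 75.96376037597656) [[0.6724, -0.1636, 0.0709], [0.679, -0.2098, 0.0709], [0.6606, -0.2113, 0.0709], [0.6542, -0.1653, 0.0709]] [ 0.66652054 -0.1874937   0.07090415]
dark 1161 ((356.7139892578125, 228.79270935058594), (47.335777282714844, 24.96900177001953), 73.81079864501953) [[0.5899, -0.1461, 0.0709], [0.6008, -0.2082, 0.0709], [0.4847, -0.2224, 0.0709], [0.4744, -0.1618, 0.0709]] [ 0.53671195 -0.1846585   0.07090415]
scene ((258.2514953613281, 167.60357666015625), (29.769235610961914, 76.92308807373047), 67.38013458251953) [[217.0, 168.6999969482422], [288.0, 139.10000610351562], [299.5, 166.60000610351562], [228.5, 196.10000610351562]]
n 1083 zmed 0.0729138660839468 plane [0.01771538 0.00137694 0.06278967] sd 0.001509484534624496
lamp 200.27777777777777 128.88888888888889 18 [ 0.65276638 -0.47661324  0.082     ]
lamp 242.0 182.15384615384616 13 [ 0.65920814 -0.12242031  0.082     ]
lamp 231.1 192.9 20 [ 0.70994159 -0.09308689  0.082     ]
lamp 209.4 221.15 20 [ 0.81253094 -0.01473149  0.082     ]
table [ 1.09607018 -0.53395506 -0.74804541]
```

```bash
cat >> h.py <<'E'
from scipy.spatial.transform import Rotation as Ro
yaw=np.radians(8); ux=np.array([np.cos(yaw),np.sin(yaw),0]); uy=np.array([-np.sin(yaw),np.cos(yaw),0]); O=np.array([.5705,-.1805,0])
def tool():
    s=env.sense(); q=s['tool_rot']; return s,Ro.from_quat(np.r_[q[1:],q[0]]).as_matrix()
def togo(lx,ly,z):
    s,T=tool(); g=O+ux*lx/1e3+uy*ly/1e3; g[2]=z; dl=s['position']-O
    print('t',round(s['time_s'],2),'pos',s['position'].round(4),'local mm',(1e3*dl@ux).round(1),(1e3*dl@uy).round(1),'F',s['contact_force'].round(1),'op',round(s['opening'],3))
    print('tool axes (cols)\n',T.round(3),'\nshift cm',(T.T@(g-s['position'])*100).round(2))
    # rotation to y down, x or z along unit axes
    for a in (ux,uy,-ux,-uy):
        W=np.c_[a,[0,0,-1],np.cross(a,[0,0,-1])]; print('rotvec for x=',a.round(2),Ro.from_matrix(T.T@W).as_rotvec().round(3))
    print('joints',s['joints'].round(2))
E
python3 -c "
from h import *
togo(-66,0,.2)"
```

```text
t 0.1 pos [0.201  0.6173 0.23  ] local mm -254.9 841.4 F [-0.1 -0.6 -0.3] op 0.086
tool axes (cols)
 [[ 0.951 -0.001  0.31 ]
 [-0.31  -0.002  0.951]
 [ 0.    -1.    -0.002]] 
shift cm [ 53.9    3.17 -67.31]
rotvec for x= [0.99 0.14 0.  ] [ 0.002 -0.454 -0.   ]
rotvec for x= [-0.14  0.99  0.  ] [ 2.000e-03 -2.025e+00 -2.000e-03]
rotvec for x= [-0.99 -0.14 -0.  ] [1.000e-03 2.687e+00 3.000e-03]
rotvec for x= [ 0.14 -0.99 -0.  ] [2.000e-03 1.116e+00 1.000e-03]
joints [-1.35  0.38  0.04  1.6  -0.02  1.16 -0.05]
```

Call:
drive_tool --increments '[[[3, 0, -2], [0, -0.114, 0], 0], [[3, 0, -2], [0, -0.114, 0], 0], [[3, 0, -2], [0, -0.114, 0], 0], [[2.5, 0, -3], [0, -0.112, 0], 0], [[2, 0, -3.5], [0, 0, 0], 0]]'

```text
time_s: 0.52
position: [0.3177, 0.4859, 0.2251]
tool_rot: [-0.704, 0.704, 0.062, -0.069]
contact_force: [0.5, 0.1, -0.0]
opening: 0.0255
```

Call:
drive_tool --increments '[[[1, 0, -4], [0, 0, 0], 0], [[1, 0, -4], [0, 0, 0], 0], [[1, 0, -4], [0, 0, 0], 0], [[1, 0, -4], [0, 0, 0], 0], [[1, 0, -4], [0, 0, 0], 0]]'

```text
time_s: 0.93
position: [0.4047, 0.2953, 0.2221]
tool_rot: [-0.703, 0.705, 0.061, -0.07]
contact_force: [0.8, 0.4, -0.6]
opening: 0.0001
```

Call:
drive_tool --increments '[[[0, 0, -4], [0, 0, 0], 0], [[0, 0, -4], [0, 0, 0], 0], [[0, 0, -4], [0, 0, 0], 0], [[0, 0, -4], [0, 0, 0], 0], [[0, 0, -4], [0, 0, 0], 0]]'

```text
time_s: 1.35
position: [0.4416, 0.0906, 0.2211]
tool_rot: [-0.703, 0.705, 0.06, -0.069]
contact_force: [1.2, 0.7, 0.1]
opening: -0.0002
```

```bash
python3 -c "
from h import *
togo(-66,0,.12)"
```

```text
t 1.35 pos [0.4416 0.0906 0.2211] local mm -89.9 286.4 F [1.2 0.7 0.1] op -0.0
tool axes (cols)
 [[ 0.983 -0.012 -0.183]
 [ 0.182 -0.004  0.983]
 [-0.012 -1.    -0.002]] 
shift cm [  1.26  10.15 -28.7 ]
rotvec for x= [0.99 0.14 0.  ] [ 0.002  0.044 -0.012]
rotvec for x= [-0.14  0.99  0.  ] [-0.008 -1.527 -0.011]
rotvec for x= [-0.99 -0.14 -0.  ] [-1.900e-02 -3.098e+00 -3.000e-03]
rotvec for x= [ 0.14 -0.99 -0.  ] [ 0.012  1.615 -0.008]
joints [-0.64  0.01  0.35  2.07 -0.    1.07  1.47]
```

Call:
drive_tool --increments '[[[0.3, 0.5, -4], [0, 0.022, -0.006], 0], [[0.3, 0.5, -4], [0, 0.022, -0.006], 0], [[0.2, 1, -4], [0, 0, 0], 0], [[0.2, 1, -4], [0, 0, 0], 0], [[0, 1, -4], [0, 0, 0], 0]]'

```text
time_s: 1.77
position: [0.4813, -0.1096, 0.1832]
tool_rot: [0.706, -0.705, -0.051, 0.046]
contact_force: [0.6, 0.6, -0.2]
opening: -0.0001
```

Call:
drive_tool --increments '[[[0, 1, -4], [0, 0, 0], 0], [[0, 1, -3], [0, 0, 0], 0], [[0, 1, -1], [0, 0, 0], 0], [[0, 1, 0], [0, 0, 0], 0], [[0, 0, 0], [0, 0, 0], 0]]'

```text
time_s: 2.18
position: [0.4882, -0.2037, 0.1398]
tool_rot: [-0.704, 0.708, 0.044, -0.041]
contact_force: [-0.1, 0.6, 0.2]
opening: 0.0002
```

```bash
python3 - <<'E'
from h import *
togo(-66,0,.09)
for n,(r0,r1,c0,c1) in(("top",(140,300,270,430)),("scene",(110,230,180,330))):
    p,d=viewer.snapshot(n); q=p[r0:r1,c0:c1]; cv2.imwrite(f"pics/{n}1.png",cv2.resize(q,None,fx=3.5,fy=3.5,interpolation=2))
a,b=cv2.imread('pics/top1.png'),cv2.imread('pics/scene1.png')
h=420; a=cv2.resize(a,(390,390)); b=cv2.resize(b,(400,320)); b=cv2.copyMakeBorder(b,0,70,0,0,0)
cv2.imwrite('pics/both1.png',np.hstack([a,b]))
E
```

```text
t 2.18 pos [ 0.4882 -0.2037  0.1398] local mm -84.8 -11.5 F [-0.1  0.6  0.2] op 0.0
tool axes (cols)
 [[ 0.993  0.004 -0.12 ]
 [ 0.12  -0.006  0.993]
 [ 0.003 -1.    -0.006]] 
shift cm [1.84 4.98 1.21]
rotvec for x= [0.99 0.14 0.  ] [ 0.006 -0.019  0.003]
rotvec for x= [-0.14  0.99  0.  ] [ 0.008 -1.59  -0.002]
rotvec for x= [-0.99 -0.14 -0.  ] [-0.005  3.122  0.01 ]
rotvec for x= [ 0.14 -0.99 -0.  ] [0.002 1.552 0.008]
joints [-0.21  0.29  0.6   2.   -0.21  0.9   2.19]
```

View pics/both1.png

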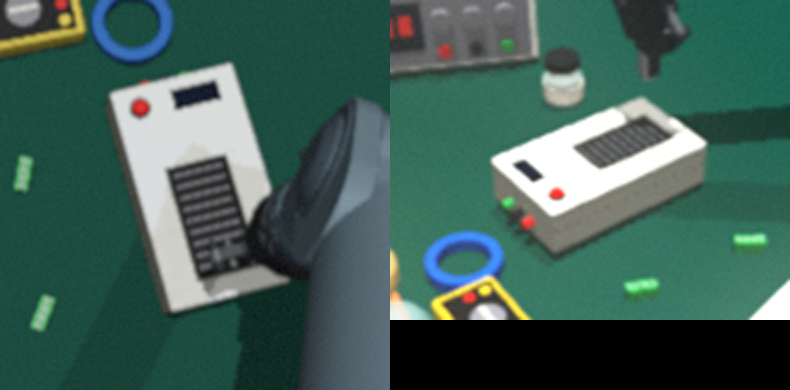

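The crops show the shut fingers above the near end of the shutter (about (225,255) left, (650,70) right) with no contact. Next I'll centre them and descend.

Call:
drive_tool --increments '[[[0.9, 1.5, 0.6], [0, -0.019, 0], 0], [[0.9, 1.5, 0.6], [0, 0, 0], 0], [[0, 1.3, 0], [0, 0, 0], 0], [[0, 0.4, 0], [0, 0, 0], 0], [[0, 0, 0], [0, 0, 0], 0]]'

```text
time_s: 2.7
position: [0.5117, -0.1774, 0.0966]
tool_rot: [-0.705, 0.705, 0.061, -0.05]
contact_force: [0.6, -0.6, -0.4]
opening: -0.0
```

```bash
python3 -c "
from h import *
togo(-66,0,.075)"
```

```text
t 2.7 pos [ 0.5117 -0.1774  0.0966] local mm -57.8 11.2 F [ 0.6 -0.6 -0.4] op -0.0
tool axes (cols)
 [[ 0.987  0.015 -0.157]
 [ 0.157  0.001  0.988]
 [ 0.015 -1.    -0.002]] 
shift cm [-0.87  2.15 -1.1 ]
rotvec for x= [0.99 0.14 0.  ] [0.002 0.018 0.015]
rotvec for x= [-0.14  0.99  0.  ] [ 0.013 -1.553  0.01 ]
rotvec for x= [-0.99 -0.14 -0.  ] [ 2.300e-02 -3.123e+00 -2.000e-03]
rotvec for x= [ 0.14 -0.99 -0.  ] [-0.01   1.589  0.013]
joints [-0.21  0.38  0.55  2.   -0.27  0.82  2.22]
```

Call:
drive_tool --increments '[[[-0.4, 0.5, -0.5], [0, 0.015, 0], 0], [[-0.3, 0.4, -0.4], [0, 0, 0], 0], [[0, 0.3, 0], [0, 0, 0], 0], [[0, 0.2, 0], [0, 0, 0], 0], [[0, 0, 0], [0, 0, 0], 0]]'

```text
time_s: 3.12
position: [0.5076, -0.1864, 0.0844]
tool_rot: [0.705, -0.705, -0.058, 0.044]
contact_force: [0.7, -0.2, -0.5]
opening: -0.0004
```

```bash
python3 -c "
from h import *
togo(-66,0,.07)"
```

```text
t 3.12 pos [ 0.5076 -0.1864  0.0844] local mm -63.1 2.9 F [ 0.7 -0.2 -0.5] op -0.0
tool axes (cols)
 [[ 0.989  0.02  -0.144]
 [ 0.144  0.002  0.99 ]
 [ 0.02  -1.    -0.001]] 
shift cm [-0.32  1.43 -0.29]
rotvec for x= [0.99 0.14 0.  ] [0.001 0.005 0.02 ]
rotvec for x= [-0.14  0.99  0.  ] [ 0.016 -1.566  0.015]
rotvec for x= [-0.99 -0.14 -0.  ] [ 3.100e-02 -3.136e+00 -1.000e-03]
rotvec for x= [ 0.14 -0.99 -0.  ] [-0.015  1.576  0.016]
joints [-0.19  0.4   0.55  2.01 -0.3   0.79  2.25]
```

Call:
drive_tool --increments '[[[-0.2, 0.2, -0.2], [0, 0, 0], 0], [[-0.1, 0.2, -0.1], [0, 0, 0], 0], [[0, 0.2, 0], [0, 0, 0], 0], [[0, 0.2, 0], [0, 0, 0], 0], [[0, 0, 0], [0, 0, 0], 0]]'

```text
time_s: 3.53
position: [0.5051, -0.1915, 0.0763]
tool_rot: [-0.705, 0.705, 0.058, -0.043]
contact_force: [-0.2, 0.5, 0.1]
opening: -0.0
```

Call:
drive_tool --increments '[[[0, 0.1, 0], [0, 0, 0], 0], [[0, 0.1, 0], [0, 0, 0], 0], [[0, 0.1, 0], [0, 0, 0], 0]]'

```text
time_s: 3.78
position: [0.5054, -0.1915, 0.0731]
tool_rot: [-0.705, 0.705, 0.058, -0.043]
contact_force: [-0.5, 0.4, 0.3]
opening: 0.0001
```

Call:
drive_tool --increments '[[[0, 0.1, 0], [0, 0, 0], 0], [[0, 0.1, 0], [0, 0, 0], 0]]'

```text
time_s: 3.95
position: [0.5056, -0.1913, 0.0709]
tool_rot: [-0.705, 0.705, 0.058, -0.043]
contact_force: [0.5, -0.5, -0.1]
opening: -0.0002
```

Call:
drive_tool --increments '[[[0, 0.1, 0], [0, 0, 0], 0]]'

```text
time_s: 4.03
position: [0.5057, -0.1912, 0.0698]
tool_rot: [-0.705, 0.705, 0.058, -0.043]
contact_force: [-0.1, 0.3, 1.1]
opening: 0.0001
```

Call:
drive_tool --increments '[[[0, 0.1, 0], [0, 0, 0], 0]]'

```text
time_s: 4.12
position: [0.5057, -0.1913, 0.0695]
tool_rot: [0.705, -0.705, -0.058, 0.043]
contact_force: [-3.3, 0.6, 12.8]
opening: -0.0002
```

Call:
drive_tool --increments '[[[0, 0.1, 0], [0, 0, 0], 0]]'

```text
time_s: 4.2
position: [0.5057, -0.1913, 0.0696]
tool_rot: [0.706, -0.705, -0.058, 0.043]
contact_force: [-3.3, 1.5, 9.5]
opening: -0.0
```

Call:
drive_tool --increments '[[[0, 0.1, 0], [0, 0, 0], 0]]'

```text
time_s: 4.28
position: [0.5057, -0.1913, 0.0697]
tool_rot: [0.706, -0.704, -0.058, 0.043]
contact_force: [-3.6, 0.6, 8.1]
opening: -0.0003
```

Call:
drive_tool --increments '[[[0.3, 0.14, 0], [0, 0, 0], 0], [[0.3, 0.14, 0], [0, 0, 0], 0]]'

```text
time_s: 4.45
position: [0.5105, -0.1906, 0.0697]
tool_rot: [0.708, -0.703, -0.056, 0.044]
contact_force: [-4.1, 1.7, 11.4]
opening: -0.0003
```

Call:
drive_tool --increments '[[[0.3, 0.15, 0], [0, 0, 0], 0], [[0.3, 0.15, 0], [0, 0, 0], 0]]'

```text
time_s: 4.62
position: [0.5158, -0.1899, 0.0697]
tool_rot: [0.709, -0.702, -0.055, 0.044]
contact_force: [-5.5, 1.3, 11.3]
opening: -0.0001
```

Call:
drive_tool --increments '[[[0.3, 0.15, 0], [0, 0, 0], 0], [[0.3, 0.15, 0], [0, 0, 0], 0], [[0.3, 0.15, 0], [0, 0, 0], 0]]'

```text
time_s: 4.87
position: [0.5237, -0.1888, 0.0699]
tool_rot: [0.711, -0.7, -0.054, 0.045]
contact_force: [-4.8, 1.1, 11.5]
opening: -0.0001
```

```bash
python3 - <<'E'
from h import *
togo(-10,0,.07)
p,d=viewer.snapshot("top"); a=cv2.resize(p[140:300,290:430],(525,600),interpolation=2)
p2,d=viewer.snapshot("scene"); b=cv2.resize(p2[135:205,215:305],(270,210),interpolation=2)
b=cv2.copyMakeBorder(b,0,390,0,0,0); cv2.imwrite('pics/both2.png',np.hstack([a,b]))
E
```

```text
t 4.87 pos [ 0.5237 -0.1888  0.0699] local mm -47.5 -1.8 F [-4.8  1.1 11.5] op -0.0
tool axes (cols)
 [[ 0.99   0.011 -0.14 ]
 [ 0.139  0.016  0.99 ]
 [ 0.013 -1.     0.015]] 
shift cm [3.75 0.04 0.17]
rotvec for x= [0.99 0.14 0.  ] [-0.015  0.     0.013]
rotvec for x= [-0.14  0.99  0.  ] [-1.00e-03 -1.57e+00  2.20e-02]
rotvec for x= [-0.99 -0.14 -0.  ] [ 0.021 -3.141  0.023]
rotvec for x= [ 0.14 -0.99 -0.  ] [-2.200e-02  1.571e+00 -1.000e-03]
joints [-0.15  0.45  0.52  1.97 -0.34  0.8   2.27]
```

View pics/both2.png

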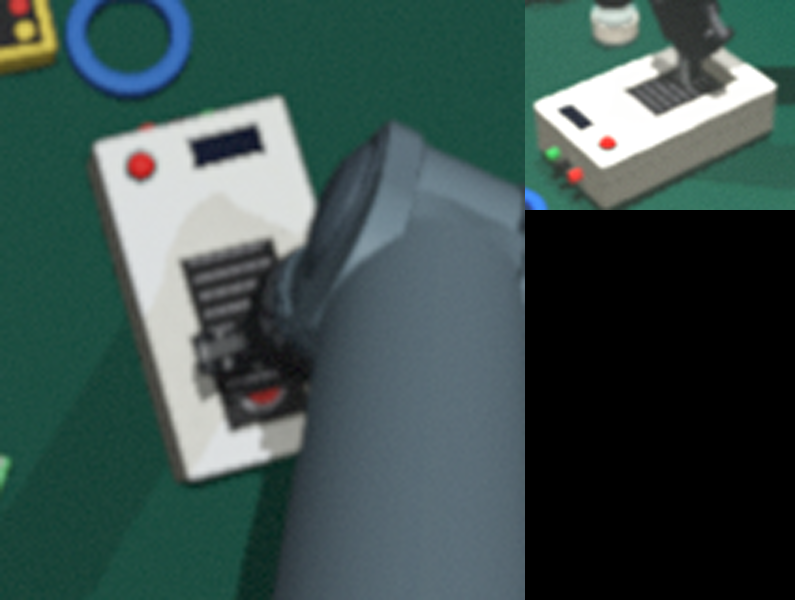

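The shutter is following the fingers: the red button's edge shows at (265,397) in the crop. I'll carry on.

Call:
drive_tool --increments '[[[0.4, 0.15, 0.02], [-0.006, 0, 0], 0], [[0.4, 0.15, 0.02], [-0.006, 0, 0], 0], [[0.4, 0.15, 0.02], [-0.006, 0, 0], 0]]'

```text
time_s: 5.22
position: [0.5345, -0.1873, 0.0701]
tool_rot: [0.706, -0.705, -0.052, 0.045]
contact_force: [-4.5, 0.4, 10.7]
opening: 0.0001
```

Call:
drive_tool --increments '[[[0.4, 0.15, 0.02], [-0.006, 0, 0], 0], [[0.4, 0.15, 0.02], [-0.006, 0, 0], 0], [[0.4, 0.15, 0.02], [-0.006, 0, 0], 0]]'

```text
time_s: 5.47
position: [0.5453, -0.1858, 0.0703]
tool_rot: [-0.701, 0.71, 0.051, -0.045]
contact_force: [-4.5, 1.8, 12.1]
opening: 0.0003
```

```bash
python3 -c "
from h import *
togo(-5,0,.07)"
```

```text
t 5.47 pos [ 0.5453 -0.1858  0.0703] local mm -25.7 -1.8 F [-4.5  1.8 12.1] op 0.0
tool axes (cols)
 [[ 0.991  0.009 -0.135]
 [ 0.136 -0.012  0.991]
 [ 0.008 -1.    -0.013]] 
shift cm [2.07 0.04 0.18]
rotvec for x= [0.99 0.14 0.  ] [ 0.013 -0.004  0.007]
rotvec for x= [-0.14  0.99  0.  ] [ 0.016 -1.574 -0.004]
rotvec for x= [-0.99 -0.14 -0.  ] [-0.012  3.138  0.02 ]
rotvec for x= [ 0.14 -0.99 -0.  ] [0.004 1.567 0.016]
joints [-0.19  0.48  0.53  1.93 -0.32  0.8   2.22]
```

Call:
drive_tool --increments '[[[0.4, 0.15, 0.02], [0.004, 0, 0], 0], [[0.4, 0.15, 0.02], [0.004, 0, 0], 0], [[0.4, 0.15, 0.02], [0, 0, 0], 0]]'

```text
time_s: 5.72
position: [0.556, -0.1843, 0.0704]
tool_rot: [-0.705, 0.706, 0.049, -0.046]
contact_force: [-4.8, 1.7, 10.9]
opening: 0.0002
```

Call:
drive_tool --increments '[[[0.3, 0.14, 0.02], [0, 0, 0], 0], [[0.3, 0.14, 0.02], [0, 0, 0], 0]]'

```text
time_s: 5.88
position: [0.5578, -0.1841, 0.0704]
tool_rot: [0.707, -0.704, -0.046, 0.05]
contact_force: [-11.2, 0.8, 16.6]
opening: 0.0001
```

Call:
drive_tool --increments '[[[0.2, 0.14, 0], [0, 0, 0], 0], [[0.2, 0.14, 0], [0, 0, 0], 0]]'

```text
time_s: 6.05
position: [0.5578, -0.1842, 0.0705]
tool_rot: [0.709, -0.702, -0.042, 0.052]
contact_force: [-7.3, 2.0, 11.4]
opening: -0.0
```

```bash
python3 -c "
from h import *
togo(-5,0,.07)"
```

```text
t 6.05 pos [ 0.5578 -0.1842  0.0705] local mm -13.1 -1.9 F [-7.3  2.  11.4] op -0.0
tool axes (cols)
 [[ 0.991 -0.015 -0.133]
 [ 0.133  0.008  0.991]
 [-0.014 -1.     0.01 ]] 
shift cm [0.81 0.04 0.19]
rotvec for x= [0.99 0.14 0.  ] [-0.01  -0.006 -0.014]
rotvec for x= [-0.14  0.99  0.  ] [-0.019 -1.577 -0.004]
rotvec for x= [-0.99 -0.14 -0.  ] [ 0.022  3.135 -0.015]
rotvec for x= [ 0.14 -0.99 -0.  ] [ 0.004  1.564 -0.019]
joints [-0.17  0.52  0.52  1.88 -0.33  0.86  2.23]
```

The stop is reached at 52.6 mm of tool travel (the shutter started up to 4 mm open). Next I'll lift and move over the button.

Call:
drive_tool --increments '[[[0, -0.5, 0], [0, 0, 0], 0], [[0, -1, 0], [-0.01, 0, 0], 0], [[-1.5, -0.5, 0], [0, 0, 0.014], 0], [[-1.5, 0, 0.1], [0, 0, 0.014], 0], [[-1.2, 0, 0], [0, 0, 0], 0]]'

```text
time_s: 6.47
position: [0.5166, -0.1887, 0.0944]
tool_rot: [-0.703, 0.707, 0.034, -0.063]
contact_force: [-0.3, -0.0, 0.0]
opening: -0.0002
```

Call:
drive_tool --increments '[[[-0.5, 0, 0], [0, 0, 0], 0], [[0, 0, 0], [0, 0, 0], 0]]'

```text
time_s: 6.63
position: [0.5064, -0.19, 0.0944]
tool_rot: [-0.704, 0.707, 0.031, -0.063]
contact_force: [-0.6, 0.7, 0.1]
opening: 0.0003
```

```bash
python3 - <<'E'
from h import *
togo(-67.5,0,.07)
p,d=viewer.snapshot("top"); a=cv2.resize(p[140:300,290:430],(525,600),interpolation=2)
p2,d=viewer.snapshot("scene"); b=cv2.resize(p2[135:205,215:305],(270,210),interpolation=2)
b=cv2.copyMakeBorder(b,0,390,0,0,0); cv2.imwrite('pics/both3.png',np.hstack([a,b]))
E
```

```text
t 6.63 pos [ 0.5064 -0.19    0.0944] local mm -64.8 -0.5 F [-0.6  0.7  0.1] op 0.0
tool axes (cols)
 [[ 0.99  -0.044 -0.133]
 [ 0.133 -0.008  0.991]
 [-0.045 -0.999 -0.002]] 
shift cm [-0.16  2.45  0.05]
rotvec for x= [0.99 0.14 0.  ] [ 0.002 -0.006 -0.045]
rotvec for x= [-0.14  0.99  0.  ] [-0.034 -1.577 -0.037]
rotvec for x= [-0.99 -0.14 -0.  ] [7.100e-02 3.135e+00 2.000e-03]
rotvec for x= [ 0.14 -0.99 -0.  ] [ 0.037  1.564 -0.034]
joints [-0.21  0.42  0.57  1.96 -0.26  0.88  2.2 ]
```

View pics/both3.png

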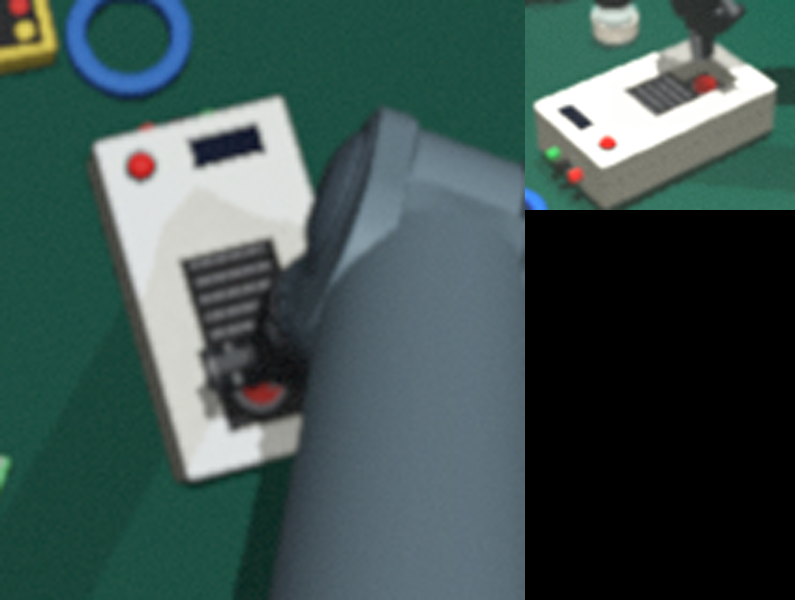

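The shutter is open and the red button shows at (262,392) in the crop, at (705,82) in the scene inset. I'll level the tool and descend onto the button.

Call:
drive_tool --increments '[[[-0.1, 0.4, 0], [0, 0, -0.03], 0], [[-0.1, 0.4, 0], [0, 0, -0.025], 0], [[0, 0.4, 0], [0, 0, 0], 0], [[0, 0.4, 0], [0, 0, 0], 0], [[0, 0.4, 0], [0, 0, 0], 0]]'

```text
time_s: 7.15
position: [0.5096, -0.1894, 0.0744]
tool_rot: [-0.704, 0.706, 0.054, -0.042]
contact_force: [0.4, 0.1, 1.0]
opening: -0.0001
```

Call:
drive_tool --increments '[[[0, 0.2, 0], [0, 0, 0], 0], [[0, 0.1, 0], [0, 0, 0], 0]]'

```text
time_s: 7.32
position: [0.5102, -0.1889, 0.0701]
tool_rot: [-0.704, 0.706, 0.054, -0.043]
contact_force: [-0.3, 0.4, 0.1]
opening: -0.0002
```

```bash
python3 -c "
from h import *
togo(-67.5,0,.062)"
```

```text
t 7.32 pos [ 0.5102 -0.1889  0.0701] local mm -60.9 0.1 F [-0.3  0.4  0.1] op -0.0
tool axes (cols)
 [[ 0.99   0.016 -0.138]
 [ 0.138 -0.002  0.99 ]
 [ 0.015 -1.    -0.004]] 
shift cm [-0.67  0.8  -0.01]
rotvec for x= [0.99 0.14 0.  ] [ 0.004 -0.001  0.015]
rotvec for x= [-0.14  0.99  0.  ] [ 0.015 -1.572  0.009]
rotvec for x= [-0.99 -0.14 -0.  ] [-0.024  3.14   0.006]
rotvec for x= [ 0.14 -0.99 -0.  ] [-0.009  1.569  0.015]
joints [-0.18  0.43  0.54  2.01 -0.31  0.77  2.26]
```

Call:
drive_tool --increments '[[[-0.4, 0, 0], [0, 0, 0], 0], [[-0.3, 0.1, 0], [0, 0, 0], 0], [[0, 0.2, 0], [0, 0, 0], 0], [[0, 0.2, 0], [0, 0, 0], 0], [[0, 0.1, 0], [0, 0, 0], 0]]'

```text
time_s: 7.73
position: [0.5035, -0.1899, 0.0633]
tool_rot: [-0.704, 0.707, 0.055, -0.044]
contact_force: [-0.3, 0.1, 0.4]
opening: -0.0
```

Call:
drive_tool --increments '[[[0, 0.1, 0], [0, 0, 0], 0], [[0, 0.1, 0], [0, 0, 0], 0]]'

```text
time_s: 7.9
position: [0.5036, -0.19, 0.0612]
tool_rot: [-0.704, 0.707, 0.055, -0.044]
contact_force: [0.5, -0.6, 0.2]
opening: -0.0003
```

Call:
drive_tool --increments '[[[0, 0.1, 0], [0, 0, 0], 0], [[0, 0.1, 0], [0, 0, 0], 0]]'

```text
time_s: 8.07
position: [0.5036, -0.1899, 0.0594]
tool_rot: [-0.704, 0.706, 0.054, -0.044]
contact_force: [-0.7, -0.2, 2.9]
opening: -0.0001
```

Call:
drive_tool --increments '[[[0, 0.1, 0], [0, 0, 0], 0]]'

```text
time_s: 8.15
position: [0.5037, -0.1899, 0.0586]
tool_rot: [-0.704, 0.706, 0.054, -0.044]
contact_force: [-0.2, 0.5, 3.0]
opening: 0.0005
```

Call:
drive_tool --increments '[[[0, 0.12, 0], [0, 0, 0], 0], [[0, 0.12, 0], [0, 0, 0], 0]]'

```text
time_s: 8.32
position: [0.5037, -0.1899, 0.0566]
tool_rot: [-0.705, 0.706, 0.054, -0.044]
contact_force: [-2.3, 0.9, 5.0]
opening: -0.0
```

Call:
drive_tool --increments '[[[0, 0.12, 0], [0, 0, 0], 0], [[0, 0.12, 0], [0, 0, 0], 0]]'

```text
time_s: 8.48
position: [0.5037, -0.19, 0.0557]
tool_rot: [-0.705, 0.706, 0.054, -0.044]
contact_force: [-5.7, 2.1, 18.8]
opening: 0.0
```

Call:
drive_tool --increments '[[[0, 0.13, 0], [0, 0, 0], 0], [[0, 0.13, 0], [0, 0, 0], 0]]'

```text
time_s: 8.65
position: [0.5038, -0.19, 0.0558]
tool_rot: [0.706, -0.704, -0.054, 0.044]
contact_force: [-4.0, 2.0, 12.2]
opening: 0.0002
```

Call:
drive_tool --increments '[[[0, 0.13, 0], [0, 0, 0], 0], [[0, 0.13, 0], [0, 0, 0], 0]]'

```text
time_s: 8.82
position: [0.5038, -0.19, 0.0558]
tool_rot: [0.707, -0.703, -0.053, 0.044]
contact_force: [-4.1, 1.7, 12.9]
opening: -0.0
```

The button is at its hard stop: contact began near z 60.2 mm and the tool stopped at 55.7 mm, with 5 N just before. Next I'll lift and return to the shutter.

Call:
drive_tool --increments '[[[0, -0.6, 0], [0, 0, 0], 0], [[0, -1.2, 0], [0.003, 0, 0], 0], [[0, -1, 0], [0, 0, 0], 0], [[1, -0.3, 0], [0, 0, 0], 0], [[1.5, 0, 0], [0, 0, 0], 0]]'

```text
time_s: 9.23
position: [0.527, -0.1883, 0.0896]
tool_rot: [0.709, -0.702, -0.052, 0.043]
contact_force: [-0.1, -0.3, 0.3]
opening: -0.0001
```

Call:
drive_tool --increments '[[[1.5, 0, 0], [0, 0, 0], 0], [[1, 0, 0], [0, 0, 0], 0], [[0.3, 0, 0], [0, 0, 0], 0], [[0, 0, 0], [0, 0, 0], 0]]'

```text
time_s: 9.57
position: [0.5626, -0.1826, 0.0919]
tool_rot: [0.708, -0.703, -0.056, 0.042]
contact_force: [0.5, -0.7, -0.1]
opening: 0.0
```

```bash
python3 -c "
from h import *
togo(-8,0,.0705)"
```

```text
t 9.57 pos [ 0.5626 -0.1826  0.0919] local mm -8.1 -1.0 F [ 0.5 -0.7 -0.1] op 0.0
tool axes (cols)
 [[ 0.99   0.019 -0.138]
 [ 0.137  0.008  0.99 ]
 [ 0.02  -1.     0.005]] 
shift cm [-0.03  2.14  0.09]
rotvec for x= [0.99 0.14 0.  ] [-0.005 -0.002  0.02 ]
rotvec for x= [-0.14  0.99  0.  ] [ 0.012 -1.572  0.02 ]
rotvec for x= [-0.99 -0.14 -0.  ] [-0.032  3.14  -0.008]
rotvec for x= [ 0.14 -0.99 -0.  ] [-0.02   1.569  0.012]
joints [-0.18  0.47  0.53  1.88 -0.33  0.85  2.22]
```

Call:
drive_tool --increments '[[[0, 0.5, 0], [0, 0, 0], 0], [[0, 0.4, 0], [0, 0, 0], 0], [[0, 0.4, 0], [0, 0, 0], 0], [[0, 0.2, 0], [0, 0, 0], 0], [[0, 0.1, 0], [0, 0, 0], 0]]'

```text
time_s: 9.98
position: [0.5601, -0.1826, 0.073]
tool_rot: [0.708, -0.703, -0.054, 0.043]
contact_force: [-0.7, -0.0, 0.1]
opening: -0.0003
```

Call:
drive_tool --increments '[[[0, 0.1, 0], [0, 0, 0], 0], [[0, 0.1, 0], [0, 0, 0], 0]]'

```text
time_s: 10.15
position: [0.559, -0.1828, 0.0705]
tool_rot: [0.708, -0.703, -0.053, 0.043]
contact_force: [-2.2, 1.2, 9.1]
opening: 0.0002
```

Call:
drive_tool --increments '[[[0, 0.1, 0], [0, 0, 0], 0]]'

```text
time_s: 10.23
position: [0.559, -0.1829, 0.0705]
tool_rot: [0.709, -0.702, -0.053, 0.043]
contact_force: [-3.1, 1.7, 10.6]
opening: -0.0002
```

Call:
drive_tool --increments '[[[0, 0.1, 0], [0, 0, 0], 0]]'

```text
time_s: 10.32
position: [0.559, -0.1828, 0.0706]
tool_rot: [0.709, -0.702, -0.053, 0.043]
contact_force: [-1.7, 1.2, 5.6]
opening: -0.0002
```

Call:
drive_tool --increments '[[[-0.2, 0.15, 0], [-0.003, 0, 0], 0], [[-0.4, 0.15, 0], [-0.003, 0, 0], 0], [[-0.4, 0.15, 0], [-0.003, 0, 0], 0]]'

```text
time_s: 10.57
position: [0.5565, -0.1838, 0.0706]
tool_rot: [-0.705, 0.705, 0.058, -0.037]
contact_force: [2.5, 1.1, 4.5]
opening: 0.0001
```

Call:
drive_tool --increments '[[[-0.4, 0.15, 0], [-0.003, 0, 0], 0], [[-0.4, 0.15, 0], [-0.003, 0, 0], 0], [[-0.4, 0.15, 0], [-0.003, 0, 0], 0]]'

```text
time_s: 10.82
position: [0.5531, -0.1852, 0.0706]
tool_rot: [-0.701, 0.71, 0.066, -0.031]
contact_force: [3.2, 1.6, 5.7]
opening: -0.0002
```

```bash
python3 -c "
from h import *
togo(-68,0,.07)"
```

```text
t 10.82 pos [ 0.5531 -0.1852  0.0706] local mm -17.9 -2.2 F [3.2 1.6 5.7] op -0.0
tool axes (cols)
 [[ 0.989  0.049 -0.136]
 [ 0.137 -0.009  0.991]
 [ 0.048 -0.999 -0.016]] 
shift cm [-5.01 -0.18  0.21]
rotvec for x= [0.99 0.14 0.  ] [ 0.016 -0.003  0.048]
rotvec for x= [-0.14  0.99  0.  ] [ 0.05  -1.573  0.025]
rotvec for x= [-0.99 -0.14 -0.  ] [-0.075  3.138  0.025]
rotvec for x= [ 0.14 -0.99 -0.  ] [-0.025  1.568  0.05 ]
joints [-0.18  0.47  0.52  1.94 -0.34  0.76  2.24]
```

Call:
drive_tool --increments '[[[-0.1, 0.2, 0], [0.006, 0, 0.015], 0], [[-0.2, 0.22, 0], [0.004, 0, 0.015], 0]]'

```text
time_s: 10.98
position: [0.5527, -0.1853, 0.0703]
tool_rot: [-0.704, 0.707, 0.057, -0.04]
contact_force: [0.6, 3.1, 13.2]
opening: 0.0001
```

Call:
drive_tool --increments '[[[-0.4, 0.22, 0], [0.002, 0, 0.01], 0], [[-0.4, 0.22, 0], [0, 0, 0.01], 0]]'

```text
time_s: 11.15
position: [0.5519, -0.1854, 0.0704]
tool_rot: [-0.704, 0.706, 0.055, -0.043]
contact_force: [3.9, 2.2, 6.7]
opening: 0.0
```

```bash
python3 -c "
from h import *
togo(-68,0,.07)"
```

```text
t 11.15 pos [ 0.5519 -0.1854  0.0704] local mm -19.1 -2.2 F [3.9 2.2 6.7] op 0.0
tool axes (cols)
 [[ 0.99   0.017 -0.138]
 [ 0.138 -0.002  0.99 ]
 [ 0.017 -1.    -0.004]] 
shift cm [-4.89 -0.04  0.22]
rotvec for x= [0.99 0.14 0.  ] [ 0.004 -0.001  0.017]
rotvec for x= [-0.14  0.99  0.  ] [ 0.017 -1.572  0.01 ]
rotvec for x= [-0.99 -0.14 -0.  ] [-0.027  3.14   0.007]
rotvec for x= [ 0.14 -0.99 -0.  ] [-0.01   1.569  0.017]
joints [-0.17  0.49  0.52  1.92 -0.34  0.81  2.24]
```

Call:
drive_tool --increments '[[[-0.4, 0.27, 0], [0.001, 0, 0.004], 0], [[-0.4, 0.28, 0], [0.001, 0, 0.004], 0]]'

```text
time_s: 11.32
position: [0.5519, -0.1854, 0.0703]
tool_rot: [-0.705, 0.706, 0.058, -0.041]
contact_force: [1.8, 3.7, 13.3]
opening: -0.0001
```

Call:
drive_tool --increments '[[[-0.4, 0.3, 0], [0.001, 0, 0.004], 0], [[-0.4, 0.3, 0], [0.001, 0, 0.004], 0]]'

```text
time_s: 11.48
position: [0.5519, -0.1854, 0.0702]
tool_rot: [-0.705, 0.705, 0.061, -0.039]
contact_force: [1.3, 3.5, 12.4]
opening: -0.0003
```

```bash
python3 -c "
from h import *
togo(-68,0,.07)"
```

```text
t 11.48 pos [ 0.5519 -0.1854  0.0702] local mm -19.1 -2.3 F [ 1.3  3.5 12.4] op -0.0
tool axes (cols)
 [[ 0.989  0.031 -0.141]
 [ 0.141  0.002  0.99 ]
 [ 0.031 -1.    -0.003]] 
shift cm [-4.89 -0.13  0.24]
rotvec for x= [0.99 0.14 0.  ] [0.003 0.002 0.031]
rotvec for x= [-0.14  0.99  0.  ] [ 0.026 -1.568  0.022]
rotvec for x= [-0.99 -0.14 -0.  ] [ 0.049 -3.139 -0.004]
rotvec for x= [ 0.14 -0.99 -0.  ] [-0.022  1.573  0.026]
joints [-0.17  0.48  0.52  1.92 -0.34  0.79  2.25]
```

Call:
drive_tool --increments '[[[-0.6, 0.34, 0], [0, 0, 0.008], 0], [[-0.7, 0.38, 0], [0, 0, 0.008], 0]]'

```text
time_s: 11.65
position: [0.55, -0.1857, 0.0701]
tool_rot: [-0.704, 0.706, 0.063, -0.038]
contact_force: [2.6, 4.6, 15.2]
opening: 0.0001
```

Call:
drive_tool --increments '[[[-0.75, 0.4, 0], [0, 0, 0.008], 0], [[-0.8, 0.41, 0], [0, 0, 0.008], 0]]'

```text
time_s: 11.82
position: [0.5474, -0.1861, 0.0701]
tool_rot: [-0.704, 0.706, 0.067, -0.036]
contact_force: [3.2, 4.1, 15.8]
opening: -0.0
```

```bash
python3 -c "
from h import *
togo(-68,0,.07)"
```

```text
t 11.82 pos [ 0.5474 -0.1861  0.0701] local mm -23.7 -2.3 F [ 3.2  4.1 15.8] op -0.0
tool axes (cols)
 [[ 0.988  0.044 -0.146]
 [ 0.146 -0.     0.989]
 [ 0.043 -0.999 -0.007]] 
shift cm [-4.43 -0.19  0.26]
rotvec for x= [0.99 0.14 0.  ] [0.007 0.007 0.043]
rotvec for x= [-0.14  0.99  0.  ] [ 0.039 -1.564  0.029]
rotvec for x= [-0.99 -0.14 -0.  ] [ 0.068 -3.134 -0.01 ]
rotvec for x= [ 0.14 -0.99 -0.  ] [-0.029  1.577  0.039]
joints [-0.17  0.47  0.52  1.94 -0.34  0.77  2.26]
```

Call:
drive_tool --increments '[[[-1.0, 0.42, 0.1], [0, 0, 0.016], 0], [[-1.0, 0.42, 0.1], [0, 0, 0.016], 0]]'

```text
time_s: 11.98
position: [0.5407, -0.1869, 0.07]
tool_rot: [-0.702, 0.708, 0.066, -0.039]
contact_force: [3.5, 2.1, 15.2]
opening: 0.0001
```

Call:
drive_tool --increments '[[[-1.1, 0.43, 0.1], [0, 0, 0.016], 0], [[-1.1, 0.43, 0.1], [0, 0, 0.016], 0]]'

```text
time_s: 12.15
position: [0.5323, -0.1881, 0.0698]
tool_rot: [-0.7, 0.71, 0.064, -0.042]
contact_force: [3.3, 3.8, 16.4]
opening: -0.0
```

```bash
python3 - <<'E'
from h import *
togo(-68,0,.07)
p,d=viewer.snapshot("top"); a=cv2.resize(p[140:300,290:430],(525,600),interpolation=2)
p2,d=viewer.snapshot("scene"); b=cv2.resize(p2[135:205,215:305],(270,210),interpolation=2)
b=cv2.copyMakeBorder(b,0,390,0,0,0); cv2.imwrite('pics/both4.png',np.hstack([a,b]))
E
```

```text
t 12.15 pos [ 0.5323 -0.1881  0.0698] local mm -38.9 -2.2 F [ 3.3  3.8 16.4] op -0.0
tool axes (cols)
 [[ 0.988  0.032 -0.149]
 [ 0.149 -0.013  0.989]
 [ 0.03  -0.999 -0.017]] 
shift cm [-2.91 -0.11  0.25]
rotvec for x= [0.99 0.14 0.  ] [0.017 0.01  0.03 ]
rotvec for x= [-0.14  0.99  0.  ] [ 0.037 -1.561  0.01 ]
rotvec for x= [-0.99 -0.14 -0.  ] [ 0.048 -3.131 -0.027]
rotvec for x= [ 0.14 -0.99 -0.  ] [-0.01   1.581  0.037]
joints [-0.18  0.45  0.53  1.97 -0.32  0.76  2.25]
```

View pics/both4.png

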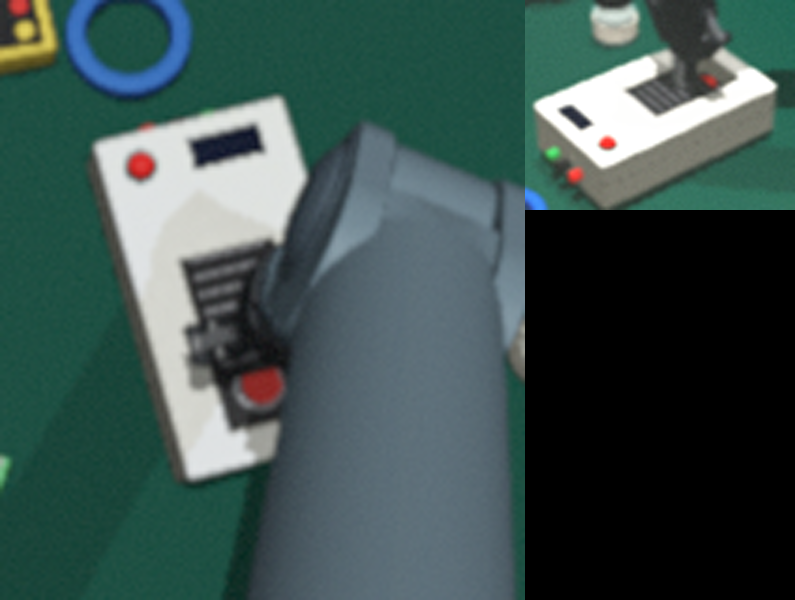

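The button shows at (262,385), with its far edge close to the fingers. The shutter edge is hidden, so I'll move on 1 cm and check that the button gets covered.

Call:
drive_tool --increments '[[[-1.1, 0.42, 0.1], [0.004, 0, 0.018], 0], [[-1.1, 0.42, 0.1], [0.004, 0, 0.018], 0]]'

```text
time_s: 12.42
position: [0.5229, -0.1895, 0.0697]
tool_rot: [-0.701, 0.709, 0.06, -0.047]
contact_force: [3.6, 4.1, 15.6]
opening: -0.0001
```

```bash
python3 - <<'E'
from h import *
togo(-68,0,.07)
p,d=viewer.snapshot("top"); a=cv2.resize(p[195:270,320:395],(400,400),interpolation=2)
p2,d=viewer.snapshot("scene"); b=cv2.resize(p2[140:180,240:300],(390,260),interpolation=2)
b=cv2.copyMakeBorder(b,0,140,0,0,0); cv2.imwrite('pics/both5.png',np.hstack([a,b]))
E
```

```text
t 12.42 pos [ 0.5229 -0.1895  0.0697] local mm -48.4 -2.3 F [ 3.6  4.1 15.6] op -0.0
tool axes (cols)
 [[ 0.988  0.02  -0.15 ]
 [ 0.15  -0.011  0.989]
 [ 0.018 -1.    -0.014]] 
shift cm [-1.96 -0.07  0.25]
rotvec for x= [0.99 0.14 0.  ] [0.014 0.011 0.018]
rotvec for x= [-0.14  0.99  0.  ] [ 0.025 -1.559  0.004]
rotvec for x= [-0.99 -0.14 -0.  ] [ 0.028 -3.13  -0.021]
rotvec for x= [ 0.14 -0.99 -0.  ] [-0.004  1.582  0.025]
joints [-0.18  0.44  0.54  1.98 -0.31  0.77  2.26]
```

View pics/both5.png

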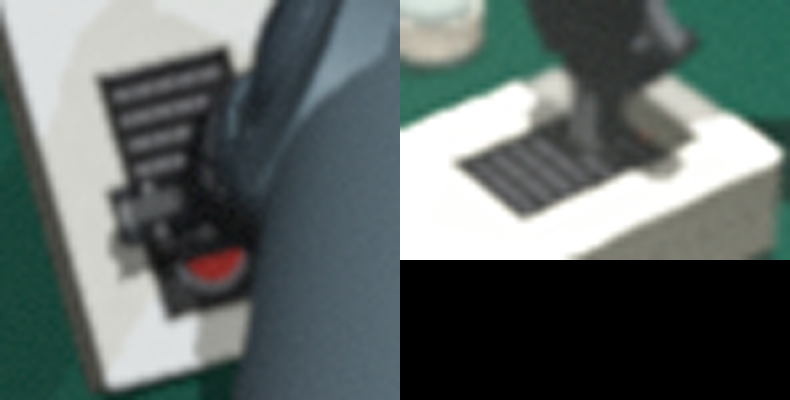

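The shutter edge now cuts across the button at about row 250 of the left crop, so the plate is following. Roughly 29 mm remains.

Call:
drive_tool --increments '[[[-1.1, 0.41, 0.1], [0.004, 0, 0.014], 0], [[-1.1, 0.41, 0.1], [0.004, 0, 0.014], 0]]'

```text
time_s: 12.68
position: [0.5134, -0.1908, 0.0695]
tool_rot: [-0.702, 0.708, 0.059, -0.049]
contact_force: [4.0, 3.9, 15.0]
opening: -0.0004
```

Call:
drive_tool --increments '[[[-1.1, 0.41, 0.1], [0.002, 0, 0.014], 0], [[-1.1, 0.41, 0.1], [0.002, 0, 0.014], 0]]'

```text
time_s: 12.85
position: [0.504, -0.1921, 0.0693]
tool_rot: [-0.701, 0.709, 0.058, -0.051]
contact_force: [2.7, 3.5, 16.3]
opening: 0.0
```

```bash
python3 - <<'E'
from h import *
togo(-77,0,.07)
p,d=viewer.snapshot("top"); a=cv2.resize(p[195:270,320:395],(400,400),interpolation=2)
p2,d=viewer.snapshot("scene"); b=cv2.resize(p2[140:180,240:300],(390,260),interpolation=2)
b=cv2.copyMakeBorder(b,0,140,0,0,0); cv2.imwrite('pics/both6.png',np.hstack([a,b]))
E
```

```text
t 12.85 pos [ 0.504  -0.1921  0.0693] local mm -67.4 -2.3 F [ 2.7  3.5 16.3] op 0.0
tool axes (cols)
 [[ 0.988  0.011 -0.153]
 [ 0.154 -0.009  0.988]
 [ 0.01  -1.    -0.011]] 
shift cm [-0.95 -0.08  0.24]
rotvec for x= [0.99 0.14 0.  ] [0.011 0.015 0.01 ]
rotvec for x= [-0.14  0.99  0.  ] [ 1.600e-02 -1.556e+00 -1.000e-03]
rotvec for x= [-0.99 -0.14 -0.  ] [ 0.015 -3.127 -0.017]
rotvec for x= [ 0.14 -0.99 -0.  ] [1.000e-03 1.585e+00 1.600e-02]
joints [-0.18  0.42  0.54  2.02 -0.3   0.77  2.27]
```

View pics/both6.png

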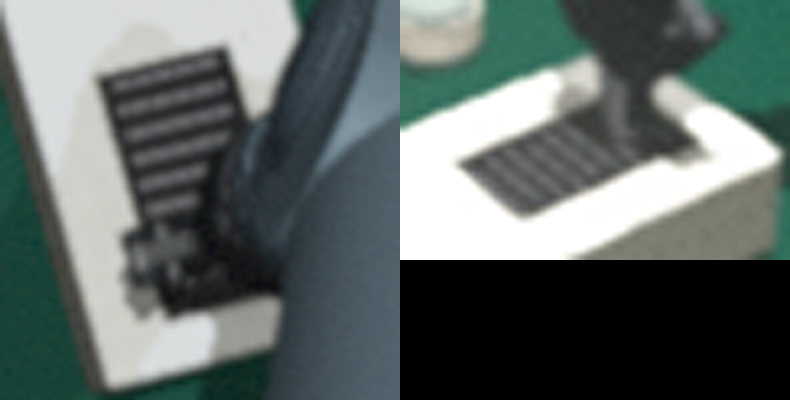

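Call:
drive_tool --increments '[[[-1.0, 0.4, 0.1], [0.002, 0, 0.013], 0], [[-0.9, 0.38, 0.1], [0.002, 0, 0.013], 0]]'

```text
time_s: 13.12
position: [0.4973, -0.1933, 0.0694]
tool_rot: [-0.701, 0.709, 0.058, -0.052]
contact_force: [7.0, 2.6, 10.2]
opening: 0.0001
```

Call:
drive_tool --increments '[[[-0.8, 0.38, 0.1], [0.002, 0, 0.01], 0]]'

```text
time_s: 13.2
position: [0.4964, -0.1936, 0.0694]
tool_rot: [-0.701, 0.709, 0.06, -0.051]
contact_force: [6.5, 2.3, 11.3]
opening: -0.0003
```

Call:
drive_tool --increments '[[[-0.8, 0.38, 0.1], [0.002, 0, 0.01], 0]]'

```text
time_s: 13.28
position: [0.496, -0.1938, 0.0694]
tool_rot: [-0.7, 0.71, 0.062, -0.05]
contact_force: [5.8, 2.0, 10.9]
opening: 0.0001
```

The force rise and the stall at x 0.497 suggest the stop. Next I'll lift clear and look.

Call:
drive_tool --increments '[[[0.1, -0.6, 0], [0, 0, 0], 0], [[0, -2, 0], [0, 0, 0], 0], [[0, -3, -1], [0, 0, 0], 0], [[0, -3, -3], [0, 0, 0], 0], [[0, -2, -3], [0, 0, 0], 0]]'

```text
time_s: 13.7
position: [0.4969, -0.2526, 0.1714]
tool_rot: [-0.704, 0.705, 0.058, -0.063]
contact_force: [0.1, -1.1, 0.5]
opening: 0.0
```

Call:
drive_tool --increments '[[[-1, 0, -4], [0, 0, 0], 0], [[-1, 0, -4], [0, 0, 0], 0], [[-1, 0, -3], [0, 0, 0], 0], [[0, 0, -1], [0, 0, 0], 0], [[0, 0, 0], [0, 0, 0], 0]]'

```text
time_s: 14.12
position: [0.4814, -0.3876, 0.1751]
tool_rot: [-0.702, 0.707, 0.054, -0.063]
contact_force: [0.4, 0.7, -0.5]
opening: -0.0001
```

```bash
python3 - <<'E'
from h import *
togo(-77,0,.07)
p,d=viewer.snapshot("top"); cv2.imwrite('pics/tfull.png',p); a=cv2.resize(p[195:270,320:395],(400,400),interpolation=2)
p0=cv2.imread('pics/top0.png'); b=cv2.resize(p0[195:270,320:395],(400,400),interpolation=2)
cv2.imwrite('pics/both7.png',np.hstack([a,b]))
E
```

```text
t 14.12 pos [ 0.4814 -0.3876  0.1751] local mm -117.0 -192.7 F [ 0.4  0.7 -0.5] op -0.0
tool axes (cols)
 [[ 0.986 -0.011 -0.165]
 [ 0.165 -0.008  0.986]
 [-0.012 -1.    -0.006]] 
shift cm [ 4.63 10.34 19.22]
rotvec for x= [0.99 0.14 0.  ] [ 0.006  0.026 -0.012]
rotvec for x= [-0.14  0.99  0.  ] [-0.005 -1.545 -0.014]
rotvec for x= [-0.99 -0.14 -0.  ] [-0.019 -3.115 -0.01 ]
rotvec for x= [ 0.14 -0.99 -0.  ] [ 0.014  1.597 -0.005]
joints [ 0.09  0.44  0.65  1.75 -0.28  1.05  2.58]
```

View pics/both7.png

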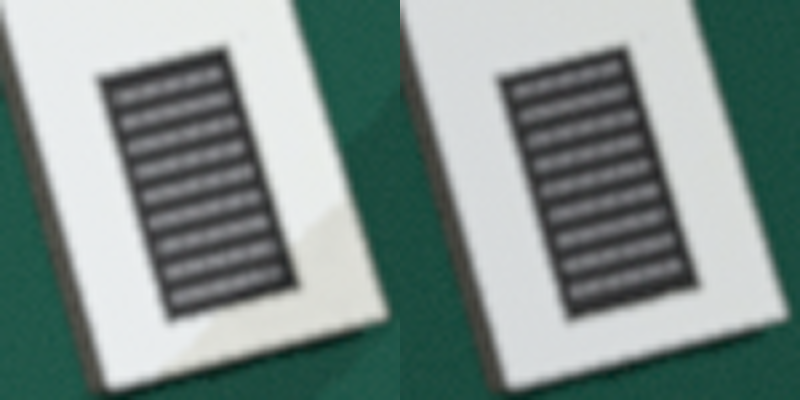

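The left crop (now) shows the window fully closed and the button covered. The ribs sit slightly nearer than in the right crop (start). I'll quantify the shift.

```bash
python3 - <<'E'
from h import *
p1=cv2.imread('pics/tfull.png');p0=cv2.imread('pics/top0.png')
for k in(1,2):
  def prof(p):  # mean grey across shutter along unit x
    g=cv2.GaussianBlur(p,(0,0),.6).max(2).astype(np.float32); c=viewer.camera_params("top"); xs=np.arange(-92,24,.5); out=[]
    for x in xs:
        P=np.array([O+ux*x/1e3+uy*y/1e3+[0,0,.0705] for y in np.arange(-20,21,2)]); Q=P@c['R'].T+c['t']; uv=Q[:,:2]/Q[:,2:]*c['fx']+[c['cx'],c['cy']]
        out.append(cv2.remap(g,uv[:,:1].astype(np.float32),uv[:,1:].astype(np.float32),1).mean())
    return np.array(out)
a,b=prof(p0),prof(p1)
a=a[20:-20]-a[20:-20].mean()
for s in range(-14,15,2):
    w=b[20+s:len(b)-20+s]; w=w-w.mean(); print(s*.5,round(float((a*w).sum()/np.linalg.norm(a)/np.linalg.norm(w)),3))
d=cv2.absdiff(p0,p1).max(2); print((d[100:300,150:300]>50).sum())
E
```

```text
-7.0 -0.475
-6.0 0.027
-5.0 0.523
-4.0 0.879
-3.0 0.997
-2.0 0.848
-1.0 0.471
0.0 -0.032
1.0 -0.526
2.0 -0.879
3.0 -0.996
4.0 -0.846
5.0 -0.467
6.0 0.036
7.0 0.524
0
```

The shutter is 3 mm further shut than at the start. It began at most 4 mm open, so it is now within about 1 mm of its stop. I'll hand in.

```bash
python3 -c "
from cell import env,ticket
print(env.sense()['contact_force'].round(1)); print(ticket.close_job())"
```

```text
[-1.5 -0.8  0.2]
the job is handed in; nothing more can be done
None
```

The job is done and handed in after about 14 s of the 64 s allowed; the hand-in gives no verdict.

**What I did**
- **Open:** with shut fingertips at about 11 N I slid the red-lamp tester's shutter away to its far stop, 52.6 mm of tool travel.
- **Press:** I pushed the reset button down to its hard stop. Contact began near z 60 mm and it stopped at 55.7 mm. Force was 5 N just before the stop and about 19 N at most.
- **Shut:** I slid the shutter back until the force rose at the near stop.

**Last checks**
- **Shutter:** in the top view the ribs lie 3 mm nearer the stop than at the start. The shutter began at most 4 mm open, so it should now be within about 1 mm of shut.
- **Button:** it is covered by the shutter, so I did not see it come back up. It was up and visible during the return stroke.
- **Forces:** the largest reading on the tester was about 20 N, below the 30 N limit. I read the force only at the end of each move, so brief peaks could be missed.
- **Hands clear:** the arm stands about 17.5 cm up, clear of everything. The last force reading, up to 1.5 N sideways, was slightly above the usual sensor noise with nothing near the fingers.
- **Other things:** a before/after comparison found no change in the area around the green-lamp tester, which includes both terminal blocks and parts of the mug and multimeter. I did not compare the other bystanders, but the arm passed well above or clear of them.

**What went wrong:** the first closing attempts stalled and the fingertips slipped about 10 mm on the shutter. Pushing down also pushes the tool sideways, so I had to command a stronger pull.

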